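# Toast for the tasting: load the bakery toaster from the bread drawer

## Task

Make a batch of toast: pull the bread drawer open, stand every slice in it upright and fully down in the toaster, one to a slot, and once they are all in, press the toaster's lever down until it stays down by itself. Leave the drawer fully shut and the wooden tongs lying flat inside the shallow tray, ready for taking the toast out, and do not disturb anything else on the bench.

Things in the scene. Friction and masses are not known exactly. Their poses are not given: they have to be found in the camera images.
- slice1_mid (a point): centre of a rigid bread slice (pale crumb, brown crust, 50 g): 95 wide (its x), 16 thick (its y), 105 tall (its z). Starts hidden in the shut drawer, in a wooden V cradle, leaning 20 degrees, its top to the cabinet's +y; the upper 55 mm stand free on both faces. The four cradles are 62 apart along the cabinet's y. 2 to 4 slices are present; an absent one reads None.
- slice2_mid (a point): centre of a rigid bread slice (pale crumb, brown crust, 50 g): 95 wide (its x), 16 thick (its y), 105 tall (its z). Starts hidden in the shut drawer, in a wooden V cradle, leaning 20 degrees, its top to the cabinet's +y; the upper 55 mm stand free on both faces. The four cradles are 62 apart along the cabinet's y. 2 to 4 slices are present; an absent one reads None.
- slice3_mid (a point): centre of a rigid bread slice (pale crumb, brown crust, 50 g): 95 wide (its x), 16 thick (its y), 105 tall (its z). Starts hidden in the shut drawer, in a wooden V cradle, leaning 20 degrees, its top to the cabinet's +y; the upper 55 mm stand free on both faces. The four cradles are 62 apart along the cabinet's y. 2 to 4 slices are present; an absent one reads None.
- slice4_mid (a point): centre of a rigid bread slice (pale crumb, brown crust, 50 g): 95 wide (its x), 16 thick (its y), 105 tall (its z). Starts hidden in the shut drawer, in a wooden V cradle, leaning 20 degrees, its top to the cabinet's +y; the upper 55 mm stand free on both faces. The four cradles are 62 apart along the cabinet's y. 2 to 4 slices are present; an absent one reads None.
- bread_cabinet: white drawer unit fixed to the bench, 250 deep (x) x 290 wide (y) x 150 tall; origin under its centre; the drawer slides out along its -x, towards the robot, carrying the slices. With the drawer 0.16 m out the slices' middles are about 95 in front of the cabinet's front face.
- drawer (a joint): how far the wooden bread drawer is out along the cabinet's -x, m: 0 shut (as it starts), 0.17 the stop; 0.15 to 0.17 gives good access. Slides with about 1.5 N, slightly damped, and stays where left. Its front board is 12 thick, its top 144 above the bench; its side walls are low (48).
- drawer_handle (a point): centre of the drawer's steel bar handle: 110 long along the cabinet's y, about 10 thick, its axis 35 in front of the front board, 117 above the bench and 33 below the cabinet's top; can be pinched from above. Moves with the drawer.
- slot1 (a point): centre of the mouth of toaster slot 1, 164 above the bench (the toaster's top). x runs along the slot (126 long), y across, z up; slots are 55 apart in y. Throat 22 wide, chamfered at 45 degrees to 34 at the top 6 mm. slot1 is at the toaster's -y side, slot4 at its +y side.
- slot2 (a point): centre of the mouth of toaster slot 2, 164 above the bench (the toaster's top). x runs along the slot (126 long), y across, z up; slots are 55 apart in y. Throat 22 wide, chamfered at 45 degrees to 34 at the top 6 mm. The toaster is a fixed steel box with black ends, 250 wide (y) x 180 long (x); its middle lies between slot2 and slot3.
- slot3 (a point): centre of the mouth of toaster slot 3, 164 above the bench (the toaster's top). x runs along the slot (126 long), y across, z up; slots are 55 apart in y. Throat 22 wide, chamfered at 45 degrees to 34 at the top 6 mm. Lever up: the slot's floor is 59 below the mouth, so a seated slice stands 46 proud, its centre 6.5 below the mouth.
- slot4 (a point): centre of the mouth of toaster slot 4, 164 above the bench (the toaster's top). x runs along the slot (126 long), y across, z up; slots are 55 apart in y. Throat 22 wide, chamfered at 45 degrees to 34 at the top 6 mm. Lever down: floor and slices are 45 mm lower, the slices' tops about level with the toaster's top.
- lever (a joint): how far the toaster lever (with the slot floors and slices) is pressed down, m: 0 up, 0.045 fully down. A spring pushes up with up to 10 N, less further down; past about 0.035 it snaps over and stays down at 0.045; short of that it springs back up.
- lever_pad (a point): middle of the top face of the black lever pad (36 x 44, 14 thick) that sticks out 48 from the toaster's -x end; at lever up it is 152 above the bench; moves down with the lever.
- tongs_mid (a point): centre of the rigid wooden toast tongs lying flat on the bench: 180 long along their x, 34 wide over both arms (y), 20 tall, 80 g; this point is 10 above their underside. Can be gripped across their 34 mm width.
- tray: shallow dark steel tray fixed to the bench, 220 long (x) x 100 wide (y) x 16 tall, walls and floor 4 thick; origin under its centre. The tongs belong in it.
- jam_jar: bystander, to be left alone: glass jam jar with a lid, 64 across, 85 tall; origin under its centre.
- bowl: bystander, to be left alone: white china bowl, 140 across, 60 tall; origin under its centre.
- oil_bottle: bystander, to be left alone: green glass oil bottle, 64 across, 190 tall; origin under its centre.
- mug: bystander, to be left alone: white china mug, 80 across, 90 tall; origin under its centre.
- salt_can: bystander, to be left alone: paper-labelled salt can, 56 across, 60 tall; origin under its centre.
- dough_scraper: bystander, to be left alone: dough scraper lying flat: steel blade 100 x 130 with a wooden grip along one side; origin under its centre.
- butter_dish: bystander, to be left alone: white china butter dish, 120 x 75 x 45; origin under its centre.
There are look-alikes about, which are no part of the job. Of the things shaped like the part that bears tongs_mid, the wooden one is meant.

How it is judged:
By the outcome, as a careful person would: the job done as asked, in the order asked, and still so for the second after the job is handed in, with the robot touching nothing.
Of slice1, slice2, slice3, slice4 only 2 to 4 are there at a start; the rules pass over those that are not, and their reading is None.
At some moment in a run one of tongs may be knocked a few centimetres aside while the robot is not near it.
It also fails if it takes over 210 s, if anything falls off the work surface, if the arm or the gripper's body presses on something with over 40 N, if the wrist force passes 120 N, or if a joint passes its speed limit or range.

## Robot

A 6-joint arm with a two-finger parallel gripper is mounted at the origin on the work surface. World frame = base frame: x ahead of the robot, y to its left, z up, the work surface at z = 0. Lengths are in m, angles in rad, forces in N, time in s.
With the tool pointing down it reaches from about 0.35 to 0.775 m from the base axis. Payload 7.3 kg.
Tool frame: the origin (TCP) lies at the very end of the fingers, on their centre line; the grasp point (between the pads) lies robot.pinch_z behind it (robot.pinch_z is the distance from the TCP to the grasp point, in m); y points along the fingers, z is the direction in which the jaws open and shut, and the axes are right-handed (so a half turn about y gives the same grasp; the last joint's range is limited). The gripper opens to 92 mm and grips with 3 to 60 N. Pads are 19 mm wide; open, the fingers measure 130 mm over their backs; the gripper's body (75 mm by 190 mm) begins 47 mm behind the grasp point.
Start: joints at [-1.246, 0.342, 1.524, -0, 1.275, -0.146], TCP at [0.238, -0.468, 0.227] pointing down, gripper open.
Joint ranges: [-2.53, 2.53], [-0.77, 2.02], [0.04, 2.7], [-1, 4.14], [0.28, 2.66], [-3.11, 3.11]. Speed limits (rad/s): [2.57, 2.57, 3.14, 3.14, 3.14, 3.14].

## Interface

Orientations are given as [roll, pitch, yaw] about the fixed x, y, z axes, in that order (R = Rz(yaw) Ry(pitch) Rx(roll)).
In Python, from cell import status, viewer, robot gives the robot as it stands. The module is installed in compiled form; this text tells all that it offers.
- The arm moves only by the shell command python3 -m pendant 'ROWS' [FORCE]. ROWS is JSON, a list that holds one entry, the list of rows, each a list of 7 numbers: the shift along the tool's x, y, z in cm, then the turn, a rotation vector about the tool's x, y, z in rad, then the finger opening in cm, from 0 to 9.18. A call has 1 to 20 rows; each row is the pose to reach, as a shift and turn from the pose commanded when the call began, along the tool's axes at that moment; what a row does not reach only later rows make up. A row lasts 1/10 s, in which the tool goes at most 50 mm and 8.59 degrees, less where a joint would pass 70% of its speed; a pose out of reach is approached as far as the arm can. A call with a gripper value outside its range is refused whole. The fingers move at their own pace and stop on an object; FORCE is the grip in N (left out, the last holds). Time passes only in rows, so rows that repeat a pose let the fingers close. It gives the time, the measured TCP pose, the force and the opening at its end, in the units of the state.
- status.observe(): the state, without advancing time (a new reading comes with each control period).
- viewer.read_camera(name): name is "side" or "top"; returns a dict with "image" (384x512x3 uint8, red, green, blue), "range_z" (384x512 float32, m along the optical axis (not along the pixel's ray), 0 where there is no reading), "fx", "fy", "cx", "cy" (pixels), "camera_from_world" (4x4, takes a point from world to camera coordinates). Camera axes: x right, y up, looking along -z (the intrinsics and any distortion apply to the point x, -y, -z); pixel columns grow to the right and rows downward; lengths in m; the calibration is good to about 2 mm. A picture is of the moment at which its call begins.
- robot.hand_in(): hands the job in, once; it reports no verdict.
The state is a dict: "time": time; "qpos": joint angles; "qvel": joint speeds; "joint_efforts": joint torques, N m; "tool_pos": TCP position; "tool_rot": TCP orientation; "contact_force": force on the tool from outside, world axes, zero at the start; "torque": the same for the moment, N m; "opening": finger opening in m.
Only numpy, scipy, OpenCV 4.12 (cv2) and the standard library are available. Lean on these libraries where they do the work, as an engineer would, in place of code of your own. Each camera call takes 0.05 s, during which the arm holds its last target. There are 200 camera calls.

## Working session

There is one attempt and no reset: what is moved stays moved. The work goes in short steps, Python scripts to look and compute and a shell command to move; the robot and the scene stay as the last step left them, time stands still between calls to the robot, and variables do not carry over. Pictures are saved under pics/ and viewed, about 12 in all and at most 16, crops included, and the job is handed in when it is done.

```bash
mkdir -p pics; cat > h.py <<'E'
import numpy as np, cv2
from cell import status, viewer, robot
from scipy.spatial.transform import Rotation as Ro
def cam(n):
    d=viewer.read_camera(n); return d
def world(d):
    z=d["range_z"]; v,u=np.mgrid[:z.shape[0],:z.shape[1]]
    x=(u-d["cx"])/d["fx"]*z; y=(v-d["cy"])/d["fy"]*z
    p=np.stack([x,-y,-z,np.ones_like(z)],-1)
    w=p@np.linalg.inv(d["camera_from_world"]).T
    w=w[...,:3]; w[z==0]=np.nan; return w
def save(im,f): cv2.imwrite("pics/"+f,im[...,::-1])
E
python3 - <<'E'
from h import *
s=status.observe();print(s, robot.pinch_z)
for n in("top","side"):
    d=cam(n);print({k:v for k,v in d.items() if k not in("image","range_z")})
    save(d["image"],n+"0.png"); np.save(n+"0.npy",world(d)); np.save(n+"0im.npy",d["image"])
E
```

```text
{'time': 0.0, 'qpos': array([-1.24601315e+00,  3.42703493e-01,  1.52502591e+00,  1.47562113e-06,
        1.27536293e+00, -1.46005316e-01]), 'qvel': array([ 7.62177086e-04,  1.50149136e-03, -1.27592294e-03, -1.22398456e-03,
        4.34044097e-07,  1.35768470e-04]), 'joint_efforts': array([ 1.21666184e-03, -4.31237590e+01, -2.44220281e+01,  7.19204312e-02,
        5.58879878e-02, -1.19959509e-04]), 'tool_pos': array([ 0.23802288, -0.46749306,  0.22605182]), 'tool_rot': array([-1.57227985e+00,  2.19580318e-04, -2.67080475e+00]), 'contact_force': array([-0.69593867,  0.1687761 ,  0.08050616]), 'torque': array([ 0.06375382, -0.05771256,  0.00438304]), 'opening': 0.09167611750966183} 0.0188
{'fx': 406.0350829180673, 'fy': 406.0350829180673, 'cx': 255.95781878860117, 'cy': 196.83982444282128, 'camera_from_world': array([[ 0.02616447, -0.99954529, -0.01498781, -0.05469465],
       [ 0.98657921,  0.02340197,  0.16159766, -0.57182707],
       [-0.16117343, -0.01901478,  0.98674291, -1.26657922],
       [ 0.        ,  0.        ,  0.        ,  1.        ]])}
{'fx': 444.129052608513, 'fy': 444.129052608513, 'cx': 259.2754047633215, 'cy': 195.26394743490613, 'camera_from_world': array([[-0.81410205, -0.58025904, -0.02317975,  0.41749436],
       [ 0.31617738, -0.47636997,  0.82042886, -0.30160421],
       [-0.4871034 ,  0.6605839 ,  0.57127855, -1.17680025],
       [ 0.        ,  0.        ,  0.        ,  1.        ]])}
```

View pics/top0.png

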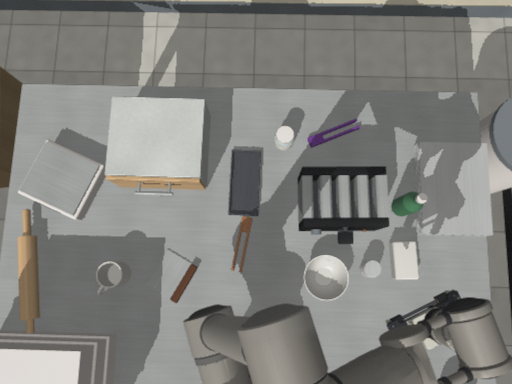

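View pics/side0.png

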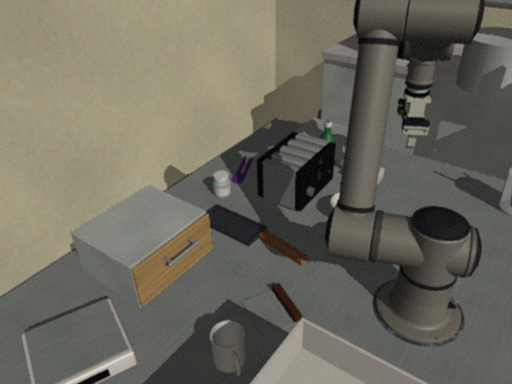

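The top view shows the cabinet at (157,143), its handle at (155,188), the toaster at (343,199) and its lever pad at (345,237). The tray is at (245,182), the brown wooden tongs at (243,243), and the bowl at (326,278), close to the pad. Things that could be taken for the tongs: the purple tongs at (334,132), the rolling pin at (28,265) and the scraper grip at (184,283). I choose the brown wooden pair at (243,243).

```bash
python3 - <<'E'
from h import *
w=np.load("top0.npy");im=np.load("top0im.npy")
def fit(name,u0,u1,v0,v1,zl,zh,save_=0):
    m=np.zeros(w.shape[:2],bool); m[v0:v1,u0:u1]=1
    m&=(w[...,2]>zl)&(w[...,2]<zh)
    p=w[m]; r=cv2.minAreaRect((p[:,:2]*1000).astype(np.float32))
    print(name,m.sum(),"z",np.median(p[:,2]).round(4),"c",np.round(r[0],1),"sz",np.round(r[1],1),"ang",round(r[2],2),"mean",p[:,:2].mean(0).round(4))
    return p
fit("cab",95,215,85,195,.145,.156)
fit("handle",130,180,178,198,.10,.135)
fit("toaster",290,400,160,235,.155,.172)
fit("pad",333,357,228,247,.13,.16)
fit("tray",220,270,140,222,.008,.022)
fit("trayfloor",220,270,140,222,-.002,.022)
fit("tongs",225,260,210,275,.012,.03)
fit("bowl",300,352,253,303,.03,.07)
fit("salt",360,384,258,282,.03,.07)
fit("jar",270,298,120,152,.05,.1)
fit("bottle",385,430,185,220,.05,.2)
crop=np.hstack([cv2.resize(im[205:280,215:275],None,fx=5,fy=5,interpolation=2),cv2.resize(im[160:250,290:395],(437,375),interpolation=2)])
save(crop,"crop0.png")
E
```

```text
cab 7412 z 0.1508 c [733.1 273.5] sz [291.5 264. ] ang 89.52 mean [0.7331 0.2723]
handle 287 z 0.1214 c [581.8 272.2] sz [153.5  42. ] ang 89.38 mean [0.5823 0.2748]
toaster 4017 z 0.1641 c [ 553.1 -301.4] sz [202.6 251.4] ang 1.7 mean [ 0.5619 -0.302 ]
pad 216 z 0.1522 c [ 448.1 -303.9] sz [44.4 44.4] ang 1.23 mean [ 0.4447 -0.3033]
tray 524 z 0.0126 c [632.7  -3.4] sz [272.7 157.9] ang 2.26 mean [0.6175 0.0009]
trayfloor 3736 z 0.0034 c [636.9   2. ] sz [281.5 168. ] ang 1.2 mean [6.349e-01 1.000e-04]
tongs 416 z 0.0196 c [434.1   0.9] sz [197.4  95.6] ang 1.41 mean [0.4467 0.0024]
bowl 677 z 0.0494 c [ 325.5 -261. ] sz [133.8 136.9] ang 2.29 mean [ 0.3232 -0.2695]
salt 287 z 0.0597 c [ 356.7 -403.4] sz [53.8 52. ] ang 23.65 mean [ 0.3565 -0.4012]
jar 315 z 0.0843 c [ 772.1 -126.1] sz [59.  58.1] ang 44.03 mean [ 0.7695 -0.1259]
bottle 786 z 0.1259 c [ 561.4 -505.4] sz [110.8 187.4] ang 5.8 mean [ 0.5543 -0.5071]
```

View pics/crop0.png

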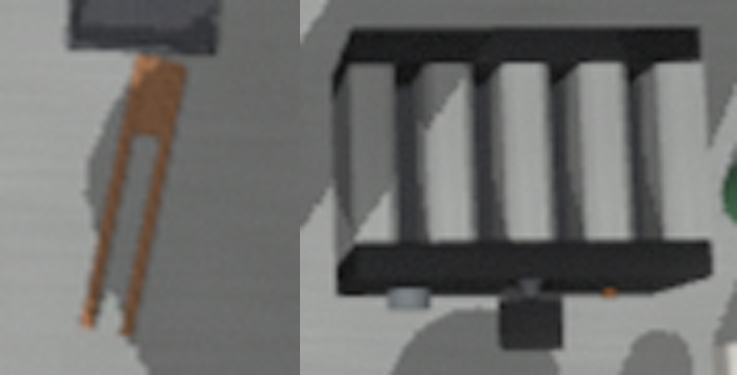

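The left crop shows the brown wooden tongs, butt end at the far side by the tray and tips towards the robot. The right crop shows the toaster with five top strips, four dark slots between them, and the lever pad. Next I refine the poses.

```bash
python3 - <<'E'
from h import *
w=np.load("top0.npy");im=np.load("top0im.npy").astype(int)
def sel(u0,u1,v0,v1,zl,zh):
    m=np.zeros(w.shape[:2],bool); m[v0:v1,u0:u1]=1
    return w[m&(w[...,2]>zl)&(w[...,2]<zh)]
def edge(p,ax,sgn,step=.006,trim=.015):
    o=1-ax; lo,hi=p[:,o].min()+trim,p[:,o].max()-trim; A=[]
    for a in np.arange(lo,hi,step):
        q=p[(p[:,o]>=a)&(p[:,o]<a+step)]
        if len(q): A.append((a+step/2,q[:,ax].max() if sgn>0 else q[:,ax].min()))
    A=np.array(A); k=np.ones(len(A),bool)
    for _ in range(4):
        c=np.polyfit(A[k,0],A[k,1],1); r=A[:,1]-np.polyval(c,A[:,0]); k=abs(r)<max(2*r[k].std(),.001)
    return c, np.polyval(c,.5*(A[0,0]+A[-1,0])), .5*(A[0,0]+A[-1,0])
for nm,a in(("cab",(95,215,85,195,.148,.154)),("toaster",(290,400,160,235,.161,.168)),("pad",(333,357,228,247,.149,.156))):
    p=sel(*a)
    for ax in(0,1):
        for s in(-1,1):
            c,m,at=edge(p,ax,s,trim=.006 if nm=="pad" else .015); t=np.degrees(np.arctan(c[0]))*(1 if ax==1 else -1)
            print(nm,"xy"[ax],s,"val %.4f at %.4f yaw %.2f"%(m,at,t))
# strips
p=sel(290,400,160,235,.161,.168)
for x0 in(.52,.56,.60):
    q=p[abs(p[:,0]-x0)<.012]; y=np.sort(q[:,1]); g=np.where(np.diff(y)>.006)[0]
    print(x0,[(y[i].round(4),y[i+1].round(4)) for i in g])
# tongs by colour
m=np.zeros(w.shape[:2],bool); m[205:280,225:262]=1
m&=(im[...,0]-im[...,2]>35)&(w[...,2]>-.01)&(w[...,2]<.04)
q=w[m]; print("tongs n",m.sum(),np.round(np.percentile(q[:,2],[5,50,95]),4))
t=q[q[:,2]>.012]; r=cv2.minAreaRect((t[:,:2]*1000).astype(np.float32)); print(r)
b=sel(130,180,178,198,.114,.130); print("handle",b[:,:2].min(0),b[:,:2].max(0),b[:,2].max())
r=cv2.minAreaRect((b[:,:2]*1000).astype(np.float32)); print(r)
# tray dark
m=np.zeros(w.shape[:2],bool); m[138:222,222:270]=1
m&=(im.sum(2)<190)&(w[...,2]>-.005)&(w[...,2]<.03); q=w[m]; r=cv2.minAreaRect((q[:,:2]*1000).astype(np.float32)); print("tray",r,m.sum(),q[:,2].max())
hi=q[q[:,2]>.013]; print(len(hi),hi.min(0),hi.max(0),cv2.minAreaRect((hi[:,:2]*1000).astype(np.float32)))
E
```

```text
cab x -1 val 0.6124 at 0.2741 yaw -0.07
cab x 1 val 0.8615 at 0.2741 yaw -0.19
cab y -1 val 0.1292 at 0.7340 yaw -0.76
cab y 1 val 0.4167 at 0.7340 yaw -0.73
toaster x -1 val 0.4743 at -0.2988 yaw 1.45
toaster x 1 val 0.6515 at -0.2988 yaw 2.31
toaster y -1 val -0.4251 at 0.5643 yaw 1.66
toaster y 1 val -0.1770 at 0.5643 yaw 1.29
pad x -1 val 0.4259 at -0.3016 yaw 1.31
pad x 1 val 0.4643 at -0.3016 yaw 6.99
pad y -1 val -0.3223 at 0.4496 yaw 22.17
pad y 1 val -0.2855 at 0.4496 yaw -16.58
0.52 [(np.float64(-0.3966), np.float64(-0.3702)), (np.float64(-0.341), np.float64(-0.3181)), (np.float64(-0.2859), np.float64(-0.2628)), (np.float64(-0.2304), np.float64(-0.2075))]
0.56 [(np.float64(-0.3935), np.float64(-0.3714)), (np.float64(-0.3391), np.float64(-0.3151)), (np.float64(-0.2862), np.float64(-0.26)), (np.float64(-0.233), np.float64(-0.2044))]
0.6 [(np.float64(-0.3951), np.float64(-0.3683)), (np.float64(-0.3393), np.float64(-0.3154)), (np.float64(-0.2861), np.float64(-0.2601)), (np.float64(-0.2277), np.float64(-0.2042))]
tongs n 287 [0.0129 0.0196 0.0245]
((423.83740234375, 3.961040496826172), (32.38873291015625, 178.72467041015625), 80.24298095703125)
handle [0.56103158 0.19517741] [0.60330007 0.34870706] 0.1298737227347999
((581.802734375, 272.1434326171875), (153.53199768066406, 41.99164581298828), 89.40824890136719)
tray ((624.1444702148438, 3.1168479919433594), (215.6886749267578, 90.4766845703125), 1.4573878049850464) 186 0.02064572728671199
18 [ 0.51748565 -0.04484972  0.0131883 ] [0.53397183 0.02755333 0.02064573] ((528.0515747070312, -9.185039520263672), (72.55828857421875, 16.42340087890625), 86.25153350830078)
```

```bash
cat >> h.py <<'E'
def tgt(x,y,z,yaw=180,tilt=0,grasp=False):
    R=Ro.from_euler('x',-tilt,degrees=True)*Ro.from_euler('z',yaw,degrees=True)*Ro.from_euler('x',-90,degrees=True)
    p=np.array([x,y,z],float)
    if grasp: p=p+R.apply([0,robot.pinch_z,0])
    return p,R
def delta(*a,**k):
    p,R=tgt(*a,**k); s=status.observe(); R0=Ro.from_euler('xyz',s["tool_rot"])
    d=R0.inv().apply(p-s["tool_pos"])*100; r=(R0.inv()*R).as_rotvec()
    print(np.round(d,2).tolist(),np.round(r,3).tolist(),"n>=",int(np.ceil(max(np.linalg.norm(d)/5,np.degrees(np.linalg.norm(r))/8.59))))
E
python3 - <<'E'
from h import *
w=np.load("top0.npy");im=np.load("top0im.npy").astype(int)
for u in(145,155,165):
    print(u,[(v,)+tuple((w[v,u,[0,1,2]]*1000).round().astype(int)) for v in range(176,200)])
d=dict(zip("ab",[0,0]))
delta(.35,-.3,.30); delta(.58,.272,.25); delta(.595,.272,.2)
# tray corners via pixel at z=.016
T=np.linalg.inv(np.array([[ 0.02616447,-0.99954529,-0.01498781,-0.05469465],[0.98657921,0.02340197,0.16159766,-0.57182707],[-0.16117343,-0.01901478,0.98674291,-1.26657922],[0,0,0,1]]))
m=np.zeros(w.shape[:2],np.uint8); m[138:225,222:272]=(im[138:225,222:272].sum(2)<200)
n,l,st,c=cv2.connectedComponentsWithStats(m); i=1+st[1:,4].argmax(); v,u=np.where(l==i)
def px(u,v,z): 
    r=T[:3,:3]@np.array([(u-255.958)/406.035,-(v-196.84)/406.035,-1]); o=T[:3,3]; return (o+r*(z-o[2])/r[2])
P=np.array([px(a,b,.012)[:2]*1000 for a,b in zip(u,v)],np.float32); print(len(u),u.min(),u.max(),v.min(),v.max(),cv2.minAreaRect(P))
E
```

```text
145 [(176, np.int64(613), np.int64(295), np.int64(145)), (177, np.int64(609), np.int64(294), np.int64(147)), (178, np.int64(607), np.int64(295), np.int64(143)), (179, np.int64(603), np.int64(293), np.int64(149)), (180, np.int64(602), np.int64(297), np.int64(136)), (181, np.int64(602), np.int64(301), np.int64(121)), (182, np.int64(602), np.int64(305), np.int64(106)), (183, np.int64(603), np.int64(311), np.int64(85)), (184, np.int64(602), np.int64(316), np.int64(70)), (185, np.int64(603), np.int64(321), np.int64(50)), (186, np.int64(603), np.int64(326), np.int64(33)), (187, np.int64(601), np.int64(329), np.int64(22)), (188, np.int64(601), np.int64(335), np.int64(3)), (189, np.int64(598), np.int64(334), np.int64(4)), (190, np.int64(595), np.int64(335), np.int64(1)), (191, np.int64(570), np.int64(298), np.int64(123)), (192, np.int64(568), np.int64(299), np.int64(119)), (193, np.int64(565), np.int64(299), np.int64(117)), (194, np.int64(561), np.int64(298), np.int64(121)), (195, np.int64(579), np.int64(335), np.int64(-3)), (196, np.int64(574), np.int64(332), np.int64(4)), (197, np.int64(57
[... 2170 characters left out ...]
t64(266), np.int64(6)), (192, np.int64(569), np.int64(236), np.int64(124)), (193, np.int64(566), np.int64(237), np.int64(120)), (194, np.int64(563), np.int64(237), np.int64(120)), (195, np.int64(579), np.int64(266), np.int64(3)), (196, np.int64(576), np.int64(266), np.int64(2)), (197, np.int64(572), np.int64(265), np.int64(2)), (198, np.int64(570), np.int64(266), np.int64(-1)), (199, np.int64(566), np.int64(265), np.int64(3))]
[-17.58, -7.37, -9.86] [0.001, 0.471, 0.0] n>= 5
[-64.02, -2.31, -50.4] [0.001, 0.471, 0.0] n>= 17
[-65.36, 2.69, -49.72] [0.001, 0.471, 0.0] n>= 17
218 229 257 151 215 ((625.55712890625, -0.05712127685546875), (93.54735565185547, 214.9318084716797), 88.89796447753906)
```

```bash
python3 -m pendant '[[[-10,-6,-6,0,0.2,0,0],[-17.6,-7.4,-9.9,0,0.47,0,0],[-17.6,-7.4,-9.9,0,0.47,0,0],[-17.6,-7.4,-9.9,0,0.47,0,0],[-64.6,-2.5,-50.1,0,0.471,0,0],[-64.6,-2.5,-50.1,0,0.471,0,0],[-64.6,-2.5,-50.1,0,0.471,0,0],[-64.6,-2.5,-50.1,0,0.471,0,0],[-64.6,-2.5,-50.1,0,0.471,0,0],[-64.6,-2.5,-50.1,0,0.471,0,0],[-64.6,-2.5,-50.1,0,0.471,0,0],[-64.6,-2.5,-50.1,0,0.471,0,0],[-64.6,-2.5,-50.1,0,0.471,0,0],[-64.6,-2.5,-50.1,0,0.471,0,0],[-64.6,-2.5,-50.1,0,0.471,0,0],[-64.6,-2.5,-50.1,0,0.471,0,0],[-64.6,-2.5,-50.1,0,0.471,0,0],[-64.6,-2.5,-50.1,0,0.471,0,0],[-64.6,-2.5,-50.1,0,0.471,0,0]]]' 20; python3 - <<'E'
from h import *
delta(.587,.272,.103); delta(.422,.272,.103)
E
```

```text
time: 2.0
tool_pos: [0.5862, 0.2723, 0.2502]
tool_rot: [-1.57, -0.002, -3.14]
contact_force: [0.5, -0.3, -0.2]
opening: 0.0006
[-0.11, 14.72, 0.01] [-0.001, 0.001, 0.002] n>= 3
[16.39, 14.76, -0.01] [-0.001, 0.001, 0.002] n>= 5
```

```bash
python3 -m pendant '[[[-0.1,5,0,0,0,0,0],[-0.1,9.5,0,0,0,0,0],[-0.1,13,0,0,0,0,0],[-0.1,15,0,0,0,0,0],[-0.1,15,0,0,0,0,0],[1,15,0,0,0,0,0],[3,15,0,0,0,0,0],[5.5,15,0,0,0,0,0],[8,15,0,0,0,0,0],[10.5,15,0,0,0,0,0],[13,15,0,0,0,0,0],[15,15,0,0,0,0,0],[16,15,0,0,0,0,0],[16.4,15,0,0,0,0,0],[16.4,15,0,0,0,0,0],[16,15,0,0,0,0,0],[16,10,0,0,0,0,0],[16,3,0,0,0,0,0],[16,-8,0,0,0,0,0],[16,-12,0,0,0,0,9]]]'; python3 - <<'E'
from h import *
for n in("top","side"):
    d=cam(n); save(d["image"],n+"1.png"); np.save(n+"1.npy",world(d)); np.save(n+"1im.npy",d["image"])
E
```

```text
time: 4.0
tool_pos: [0.4272, 0.2714, 0.3038]
tool_rot: [-1.571, 0.0, 3.141]
contact_force: [0.5, 0.8, 0.4]
opening: 0.0049
```

View pics/top1.png

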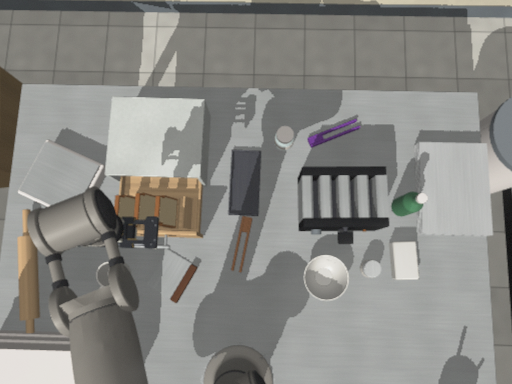

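View pics/side1.png

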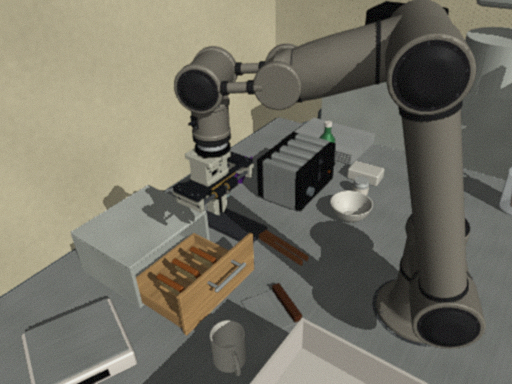

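The drawer is open. In the side view, brown strips that may be slice tops show at (172,284), (188,267) and (206,252). The arm hides part of the drawer in the top view, so I move it aside and look again.

```bash
python3 -m pendant '[[[0,0,5,0,0,0,9],[0,0,10,0,0,0,9],[0,0,15,0,0,0,9],[0,0,20,0,0,0,9],[0,0,25,0,0,0,9],[0,0,30,0,0,0,9],[0,0,30,0,0,0,9]]]'; python3 - <<'E'
from h import *
d=cam("top"); w=world(d); np.save("top2.npy",w); im=d["image"]; np.save("top2im.npy",im)
d2=cam("side"); w2=world(d2); np.save("side2.npy",w2); np.save("side2im.npy",d2["image"])
a=cv2.resize(im[165:250,100:220],(720,510),interpolation=2)[:, :]
b=cv2.resize(d2["image"][215:345,120:270],(0,0),fx=3.5,fy=3.5,interpolation=2)
save(cv2.resize(a,(420,298)),"x.png"); 
c=np.zeros((455,800,3),np.uint8); aa=cv2.resize(im[165:250,105:215],(0,0),fx=3.2,fy=3.2,interpolation=2); bb=cv2.resize(d2["image"][215:345,128:258],(0,0),fx=3.4,fy=3.4,interpolation=2)
c[:aa.shape[0],:aa.shape[1]]=aa; c[:bb.shape[0],355:355+bb.shape[1]]=bb; save(c,"crop2.png")
for x0 in(.50,.52,.54):
    m=(abs(w[...,0]-x0)<.004)&(w[...,1]>.12)&(w[...,1]<.43); q=w[m]; q=q[np.argsort(q[:,1])]
    print(x0,[(int(1000*y),int(1000*z)) for _,y,z in q])
E
```

```text
time: 4.8
tool_pos: [0.4269, -0.0342, 0.3013]
tool_rot: [-1.569, -0.001, 3.133]
contact_force: [0.5, 0.6, -0.7]
opening: 0.0678
0.5 [(134, 1), (134, 0), (137, 5), (137, 2), (141, -1), (141, -1), (142, 36), (142, 37), (142, 12), (142, 14), (142, 12), (142, 52), (143, 50), (146, 52), (146, 50), (152, 32), (152, 33), (155, 34), (155, 32), (158, 33), (159, 30), (162, 32), (163, 28), (165, 31), (166, 30), (169, 31), (169, 26), (170, 38), (171, 33), (172, 33), (173, 42), (173, 40), (174, 38), (176, 47), (176, 44), (178, 49), (179, 48), (180, 58), (181, 53), (182, 62), (182, 61), (183, 60), (184, 70), (184, 68), (185, 63), (186, 75), (186, 74), (189, 74), (190, 73), (203, 19), (204, 17), (208, 14), (208, 11), (211, 17), (211, 14), (213, 21), (213, 35), (214, 35), (214, 33), (215, 12), (218, 31), (218, 29), (218, 43), (220, 36), (220, 48), (221, 46), (223, 51), (223, 50), (223, 48), (224, 60), (225, 56), (226, 53), (227, 62), (227, 61), (227, 59), (229, 66), (230, 62), (231, 73), (231, 72), (231, 84), (233, 79), (233, 77), (234, 87), (234, 85), (236, 90), (237, 87), (237, 86), (238, 98), (23
[... 6114 characters left out ...]
, (320, 133), (320, 132), (321, 131), (324, 129), (324, 129), (325, 126), (351, 66), (351, 64), (351, 64), (352, 69), (353, 67), (353, 67), (354, 73), (354, 72), (355, 72), (356, 77), (357, 75), (357, 84), (358, 91), (358, 89), (359, 79), (361, 91), (361, 81), (361, 90), (362, 90), (362, 97), (363, 96), (363, 103), (365, 100), (365, 106), (366, 106), (366, 105), (367, 110), (367, 110), (368, 110), (370, 122), (370, 111), (370, 112), (371, 117), (371, 109), (371, 125), (373, 122), (373, 121), (374, 127), (374, 126), (375, 132), (375, 133), (377, 119), (378, 125), (378, 132), (378, 131), (379, 130), (381, 132), (382, 131), (382, 129), (384, 131), (385, 130), (385, 128), (389, 128), (390, 124)]
```

View pics/crop2.png

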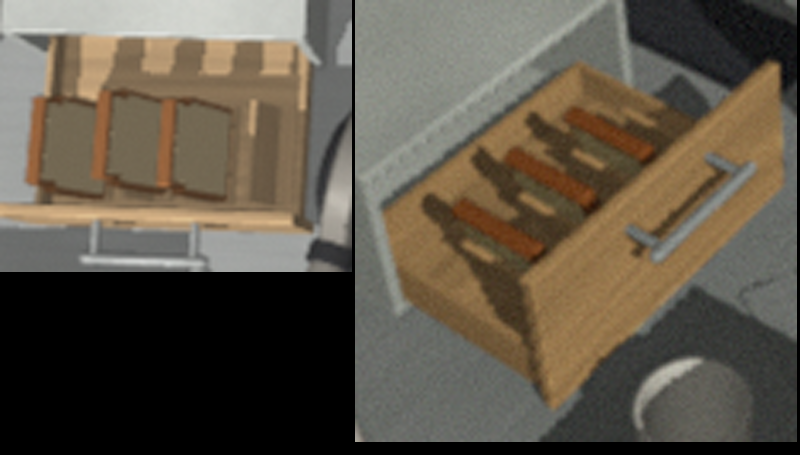

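Three slices are present: brown crust tops at crop (37,140), (100,135) and (166,140), with the empty cradle at (252,150). The middle slice sits a little further back. Now I fit their poses.

```bash
python3 - <<'E'
from h import *
w=np.load("top2.npy")
print("toolz",status.observe()["tool_pos"])
for n,y0,y1 in(("A",.343,.400),("B",.28,.335),("C",.222,.275)):
    q=w[(w[...,0]>.45)&(w[...,0]<.595)&(w[...,1]>y0)&(w[...,1]<y1)]
    t=q[(q[:,2]>.124)]; t=t[t[:,0]>.462]
    r=cv2.minAreaRect((t[:,:2]*1000).astype(np.float32))
    f=q[(q[:,2]>.075)&(q[:,2]<.118)&(q[:,0]>.47)]
    A=np.c_[f[:,0],f[:,2],np.ones(len(f))]; k=np.ones(len(f),bool)
    for _ in range(4):
        c=np.linalg.lstsq(A[k],f[k,1],rcond=None)[0]; e=f[:,1]-A@c; k=abs(e)<.003
    xs=f[k,0]; 
    print(n,"toprect",np.round(r[0],1),np.round(r[1],1),round(r[2],1),"face x",np.percentile(xs,[1,99]).round(4),"yaw",np.degrees(np.arctan(-c[0])).round(2),"lean",np.degrees(np.arctan(c[1])).round(2),"y at z=.1,x=.52",(c@[.52,.1,1]).round(4),"topx",np.percentile(t[:,0],[1,99]).round(4))
m=(w[...,2]>.137)&(w[...,2]<.151)&(w[...,0]<.5)&(w[...,1]>.14)&(w[...,1]<.4); print("board",w[m][:,0].min(),np.median(w[m][:,0]))
E
```

```text
toolz [ 0.42685205 -0.02959844  0.30128299]
A toprect [514.3 381. ] [19.9 83.9] 89.1 face x [0.4713 0.5607] yaw 0.48 lean 20.61 y at z=.1,x=.52 0.3653 topx [0.4726 0.5555]
B toprect [521.6 319. ] [82.8 18.2] 1.6 face x [0.4761 0.568 ] yaw 0.47 lean 19.67 y at z=.1,x=.52 0.3032 topx [0.4819 0.5627]
C toprect [517.2 257.6] [18.1 83.3] 89.6 face x [0.4714 0.5615] yaw 0.91 lean 20.32 y at z=.1,x=.52 0.241 topx [0.4758 0.5584]
board 0.018387222249233504 0.44520319586636475
```

```bash
python3 - <<'E'
from h import *
s=np.sin(np.radians(20));c=np.cos(np.radians(20))
delta(.515,.3772+.1*s,.1093+.1*c,yaw=179.5,tilt=20,grasp=True)
delta(.515,.3772,.1093,yaw=179.5,tilt=20,grasp=True)
E
```

```text
[-8.64, 11.59, -43.49] [0.35, 0.005, 0.003] n>= 10
[-8.66, 20.98, -40.06] [0.35, 0.005, 0.003] n>= 10
```

```bash
python3 -m pendant '[[[-3,1,-10,0.05,0,0,4],[-8.6,9,-40,0.35,0,0,4],[-8.6,11.6,-43.5,0.35,0.005,0.003,4],[-8.6,11.6,-43.5,0.35,0.005,0.003,4],[-8.6,11.6,-43.5,0.35,0.005,0.003,4],[-8.6,11.6,-43.5,0.35,0.005,0.003,4],[-8.6,11.6,-43.5,0.35,0.005,0.003,4],[-8.6,11.6,-43.5,0.35,0.005,0.003,4],[-8.6,11.6,-43.5,0.35,0.005,0.003,4],[-8.6,11.6,-43.5,0.35,0.005,0.003,4],[-8.6,11.6,-43.5,0.35,0.005,0.003,4],[-8.6,11.6,-43.5,0.35,0.005,0.003,4],[-8.6,11.6,-43.5,0.35,0.005,0.003,4]]]' 12; python3 - <<'E'
from h import *
s=np.sin(np.radians(20));c=np.cos(np.radians(20))
delta(.515,.3772,.1093,yaw=179.5,tilt=20,grasp=True)
E
```

```text
time: 6.2
tool_pos: [0.5122, 0.4066, 0.1862]
tool_rot: [-1.221, 0.004, 3.137]
contact_force: [0.6, 0.4, 0.7]
opening: 0.0399
[-0.26, 10.12, 0.12] [-0.001, 0.003, -0.003] n>= 3
```

Down, close, then lift along the slice's axis.

```bash
python3 -m pendant '[[[-0.3,4,0.1,0,0,0,4],[-0.3,7.5,0.1,0,0,0,4],[-0.3,9.5,0.1,0,0,0,4],[-0.3,10.1,0.1,0,0,0,4],[-0.3,10.1,0.1,0,0,0,4],[-0.3,10.1,0.1,0,0,0,0],[-0.3,10.1,0.1,0,0,0,0],[-0.3,10.1,0.1,0,0,0,0],[-0.3,10.1,0.1,0,0,0,0],[-0.3,10.1,0.1,0,0,0,0],[-0.3,8.5,0.1,0,0,0,0],[-0.3,6,0.1,0,0,0,0],[-0.3,3,0.1,0,0,0,0],[-0.3,0,0.1,0,0,0,0],[-0.3,-3,0.1,0,0,0,0],[-0.3,-6,0.1,0,0,0,0],[-0.3,-8,0.1,0,0,0,0]]]' 12; python3 - <<'E'
from h import *
T=np.array([.563,-.3005]);
for i,o in enumerate((-.0825,-.0275,.0275,.0825)): print(i+1,T+[-np.sin(.028)*o,o])
delta(.515,.2,.32,yaw=-178.4,grasp=True)
delta(.561,-.218,.30,yaw=-178.4,grasp=True)
E
```

```text
time: 7.9
tool_pos: [0.5154, 0.4344, 0.2635]
tool_rot: [-1.223, 0.006, 3.138]
contact_force: [0.5, -0.1, -1.2]
opening: 0.016
1 [ 0.5653097 -0.383    ]
2 [ 0.5637699 -0.328    ]
3 [ 0.5622301 -0.273    ]
4 [ 0.5606903 -0.218    ]
[-0.07, 4.43, 23.32] [-0.348, -0.032, -0.0] n>= 5
[-4.81, 20.57, 61.92] [-0.348, -0.032, -0.0] n>= 14
```

```bash
python3 -m pendant '[[[0,0.5,2,-0.05,0,0,0],[-0.2,1.5,5,-0.15,0,0,0],[-0.4,2.5,9,-0.25,-0.01,0,0],[-0.7,3.5,13,-0.348,-0.02,0,0],[-1,4.5,17,-0.348,-0.032,0,0],[-1.5,6,21.5,-0.348,-0.032,0,0],[-2,7.5,26,-0.348,-0.032,0,0],[-2.5,9.5,31,-0.348,-0.032,0,0],[-3,11,36,-0.348,-0.032,0,0],[-3.5,13,41,-0.348,-0.032,0,0],[-4,15,46,-0.348,-0.032,0,0],[-4.5,16.5,51,-0.348,-0.032,0,0],[-5,18.5,56,-0.348,-0.032,0,0],[-5,20.5,61,-0.348,-0.032,0,0],[-5,22,65,-0.348,-0.032,0,0],[-5,23.2,69,-0.348,-0.032,0,0],[-5.1,24,71.5,-0.348,-0.032,0,0],[-5.1,24.3,72.3,-0.348,-0.032,0,0],[-5.1,24.3,72.3,-0.348,-0.032,0,0],[-5.1,24.3,72.3,-0.348,-0.032,0,0]]]'; python3 - <<'E'
from h import *
delta(.5638,-.328,.24,yaw=-178.4,grasp=True)
d=cam("top"); w=world(d); save(cv2.resize(d["image"][150:250,280:410],(0,0),fx=5,fy=5,interpolation=2),"slot2.png")
d2=cam("side"); w2=world(d2); save(cv2.resize(d2["image"][60:215,240:400],(0,0),fx=3.8,fy=3.8,interpolation=2),"slot2s.png")
g=status.observe()["tool_pos"]; print(g)
# slice points below fingertips
for n,W in(("top",w),("side",w2)):
    m=(abs(W[...,0]-g[0])<.075)&(abs(W[...,1]-g[1])<.04)&(W[...,2]>.19)&(W[...,2]<g[2]-.005); q=W[m]
    if len(q): print(n,len(q),q.min(0),q.max(0))
E
```

```text
time: 9.9
tool_pos: [0.5632, -0.3282, 0.281]
tool_rot: [-1.57, -0.002, -3.114]
contact_force: [-0.2, -0.6, -0.1]
opening: 0.0158
[-0.07, 5.98, -0.03] [-0.001, -0.0, 0.002] n>= 2
[ 0.56335178 -0.32778631  0.28145489]
top 39 [ 0.5139892  -0.33082446  0.22583435] [ 0.54396569 -0.31658366  0.27617479]
side 407 [ 0.51120356 -0.33876247  0.21283093] [ 0.60680242 -0.31339127  0.27640883]
```

View pics/slot2s.png

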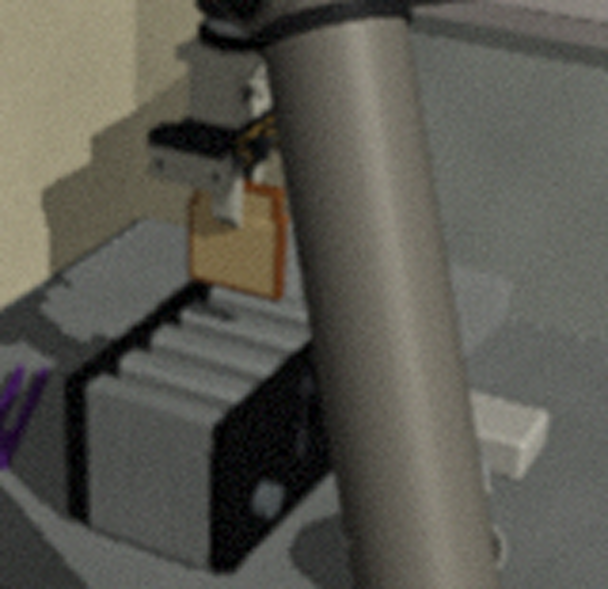

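The side crop shows slice A hanging upright and level above slot 2, at crop (235,245). Lowering it in stages.

```bash
python3 -m pendant '[[[0,3,0,0,0,0,0],[0,5,0,0,0,0,0],[0,6,0,0,0,0,0],[0,7,0,0,0,0,0],[0,7.8,0,0,0,0,0],[0,7.8,0,0,0,0,0]]]'; python3 -m pendant '[[[0,1.5,0,0,0,0,0],[0,2.5,0,0,0,0,0],[0,3.1,0,0,0,0,0],[0,3.1,0,0,0,0,0],[0,3.1,0,0,0,0,0]]]'
```

```text
time: 10.6
tool_pos: [0.5626, -0.3291, 0.202]
tool_rot: [-1.57, -0.003, -3.114]
contact_force: [0.1, 0.1, 0.1]
opening: 0.0158
time: 11.1
tool_pos: [0.5629, -0.3299, 0.1724]
tool_rot: [-1.569, -0.001, -3.115]
contact_force: [0.6, 0.1, -0.7]
opening: 0.0161
```

```bash
python3 -m pendant '[[[0,0.2,0,0,0,0,0],[0,0.3,0,0,0,0,0],[0,0.4,0,0,0,0,0],[0,0.4,0,0,0,0,0],[0,0.4,0,0,0,0,0]]]'; python3 -m pendant '[[[0,0,0,0,0,0,4],[0,0,0,0,0,0,4],[0,0,0,0,0,0,4],[0,0,0,0,0,0,4],[0,-3,0,0,0,0,4],[0,-8,0,0,0,0,4],[0,-13,0,0,0,0,4],[0,-15,-4,0,0,0,4],[0,-15,-9,0,0,0,4],[0,-15,-14,0,0,0,4],[0,-15,-19,0,0,0,4],[0,-15,-23,0,0,0,4],[0,-15,-23,0,0,0,4]]]'; python3 - <<'E'
from h import *
d=cam("top"); w=world(d)
m=(w[...,2]>.18)&(w[...,2]<.28)&(w[...,0]>.47)&(w[...,0]<.66)&(w[...,1]<-.17)&(w[...,1]>-.43); q=w[m]
print(len(q),np.percentile(q,[2,50,98],axis=0).round(4))
t=q[q[:,2]>np.percentile(q[:,2],95)-.006]; print(cv2.minAreaRect((t[:,:2]*1000).astype(np.float32)))
save(cv2.resize(d["image"][150:250,280:410],(0,0),fx=5,fy=5,interpolation=2),"slot2b.png")
s=np.sin(np.radians(20));c=np.cos(np.radians(20))
delta(.522,.3151+.1*s,.1093+.1*c,yaw=179.5,tilt=20,grasp=True)
E
```

```text
time: 11.6
tool_pos: [0.563, -0.33, 0.1699]
tool_rot: [-1.567, -0.0, -3.115]
contact_force: [-1.6, 0.6, 6.2]
opening: 0.016
time: 12.9
tool_pos: [0.5566, -0.0948, 0.3183]
tool_rot: [-1.57, -0.001, -3.109]
contact_force: [0.1, 0.7, -1.0]
opening: 0.0402
243 [[ 0.5164 -0.3338  0.1817]
 [ 0.5578 -0.3234  0.2088]
 [ 0.6014 -0.318   0.214 ]]
((560.134033203125, -326.5592041015625), (15.073698043823242, 83.16435241699219), 89.28948974609375)
[2.11, 13.15, -44.13] [0.347, 0.039, -0.003] n>= 10
```

View pics/slot2b.png

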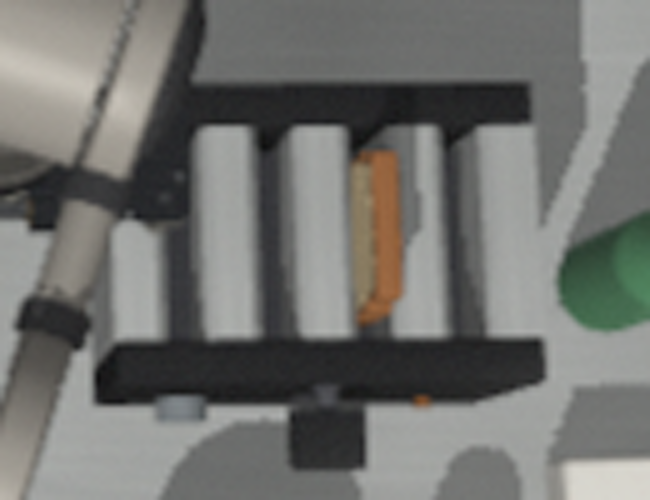

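Slice A stands in slot 2 at crop (378,235), its top at 0.21 m, which means fully seated. Slice B next.

```bash
python3 -m pendant '[[[0.3,2,-5,0.05,0,0,4],[2,11,-40,0.347,0.03,0,4],[2,11,-40,0.347,0.039,-0.003,4],[2,11,-40,0.347,0.039,-0.003,4],[2,11,-40,0.347,0.039,-0.003,4],[2,11,-40,0.347,0.039,-0.003,4],[2,11,-40,0.347,0.039,-0.003,4],[2,11,-40,0.347,0.039,-0.003,4],[2.1,13.1,-44.1,0.347,0.039,-0.003,4],[2.1,13.1,-44.1,0.347,0.039,-0.003,4],[2.1,13.1,-44.1,0.347,0.039,-0.003,4],[2.1,13.1,-44.1,0.347,0.039,-0.003,4],[2.1,13.1,-44.1,0.347,0.039,-0.003,4]]]'; python3 - <<'E'
from h import *
d=cam("top"); w=world(d)
q=w[(w[...,0]>.46)&(w[...,0]<.595)&(w[...,1]>.20)&(w[...,1]<.34)&(w[...,2]>.122)&(w[...,2]<.14)]
print(len(q),np.percentile(q,[1,99],axis=0).round(3))
delta(.522,.3151,.1093,yaw=179.5,tilt=20,grasp=True)
E
```

```text
time: 14.25
tool_pos: [0.5249, 0.3385, 0.1869]
tool_rot: [-1.222, 0.004, 3.127]
contact_force: [1.0, -0.1, 1.3]
opening: 0.0401
331 [[0.476 0.248 0.122]
 [0.563 0.327 0.135]]
[0.27, 9.99, -0.43] [0.001, -0.006, 0.002] n>= 2
```

```bash
python3 -m pendant '[[[0.2,4,-0.3,0,0,0,4],[0.2,7.5,-0.4,0,0,0,4],[0.2,9.5,-0.4,0,0,0,4],[0.2,10.1,-0.4,0,0,0,4],[0.2,10.1,-0.4,0,0,0,4],[0.2,10.1,-0.4,0,0,0,0],[0.2,10.1,-0.4,0,0,0,0],[0.2,10.1,-0.4,0,0,0,0],[0.2,10.1,-0.4,0,0,0,0],[0.2,10.1,-0.4,0,0,0,0],[0.2,8.5,-0.4,0,0,0,0],[0.2,6,-0.4,0,0,0,0],[0.2,3,-0.4,0,0,0,0],[0.2,0,-0.4,0,0,0,0],[0.2,-3,-0.4,0,0,0,0],[0.2,-6,-0.4,0,0,0,0],[0.2,-8,-0.4,0,0,0,0]]]' 12; python3 - <<'E'
from h import *
delta(.525,.1,.31,yaw=-178.4,grasp=True)
delta(.5622,-.273,.30,yaw=-178.4,grasp=True)
E
```

```text
time: 16.0
tool_pos: [0.5221, 0.3727, 0.2622]
tool_rot: [-1.224, 0.005, 3.131]
contact_force: [0.3, 0.3, -0.1]
opening: 0.0159
[-0.61, 6.55, 26.63] [-0.347, -0.039, 0.002] n>= 6
[-4.74, 20.17, 61.32] [-0.347, -0.039, 0.002] n>= 13
```

```bash
python3 -m pendant '[[[0,0.5,2,-0.05,0,0,0],[-0.1,1,5,-0.15,0,0,0],[-0.2,2,9,-0.25,-0.01,0,0],[-0.3,3,13,-0.347,-0.02,0,0],[-0.4,4,17,-0.347,-0.039,0,0],[-0.5,5.3,22,-0.347,-0.039,0,0],[-0.6,6.6,26.6,-0.347,-0.039,0,0],[-1.2,8.5,31.5,-0.347,-0.039,0,0],[-1.8,10.4,36.5,-0.347,-0.039,0,0],[-2.4,12.3,41.5,-0.347,-0.039,0,0],[-3,14.2,46,-0.347,-0.039,0,0],[-3.6,16.1,50.5,-0.347,-0.039,0,0],[-4.2,18,55,-0.347,-0.039,0,0],[-4.6,19.2,58.5,-0.347,-0.039,0,0],[-4.7,20,60.5,-0.347,-0.039,0.002,0],[-4.7,20.2,61.3,-0.347,-0.039,0.002,0],[-4.7,20.2,61.3,-0.347,-0.039,0.002,0],[-4.7,20.2,61.3,-0.347,-0.039,0.002,0]]]'; python3 - <<'E'
from h import *
delta(.5638,-.273,.1895,yaw=-178.4,grasp=True)
d=cam("top"); w=world(d); d2=cam("side"); w2=world(d2)
g=status.observe()["tool_pos"]; print(g)
for n,W in(("top",w),("side",w2)):
    m=(abs(W[...,0]-g[0])<.075)&(abs(W[...,1]-g[1])<.04)&(W[...,2]>.19)&(W[...,2]<g[2]-.02); q=W[m]
    if len(q): print(n,len(q),np.percentile(q,[2,50,98],axis=0).round(4))
E
```

```text
time: 17.8
tool_pos: [0.5615, -0.2727, 0.2799]
tool_rot: [-1.569, -0.002, -3.114]
contact_force: [-0.1, 0.1, -0.6]
opening: 0.0163
[-0.26, 10.92, 0.02] [-0.002, -0.0, 0.002] n>= 3
[ 0.56157497 -0.27238554  0.28000769]
top 34 [[ 0.5137 -0.2748  0.2247]
 [ 0.5212 -0.2629  0.2394]
 [ 0.54   -0.2615  0.2574]]
side 310 [[ 0.513  -0.2782  0.2149]
 [ 0.5552 -0.2668  0.2375]
 [ 0.6044 -0.2619  0.2582]]
```

```bash
python3 -m pendant '[[[-0.1,3,0,0,0,0,0],[-0.1,5,0,0,0,0,0],[-0.1,6,0,0,0,0,0],[-0.1,7,0,0,0,0,0],[-0.1,7.8,0,0,0,0,0],[-0.1,7.8,0,0,0,0,0]]]'; python3 -m pendant '[[[0,1.5,0,0,0,0,0],[0,2.3,0,0,0,0,0],[0,2.8,0,0,0,0,0],[0,3.1,0,0,0,0,0],[0,3.3,0,0,0,0,0],[0,3.3,0,0,0,0,0]]]'
```

```text
time: 18.5
tool_pos: [0.5618, -0.2739, 0.2005]
tool_rot: [-1.569, -0.004, -3.114]
contact_force: [-0.3, -2.5, -1.7]
opening: 0.016
time: 19.1
tool_pos: [0.562, -0.2741, 0.1688]
tool_rot: [-1.569, -0.002, -3.115]
contact_force: [0.1, 0.4, -0.9]
opening: 0.0155
```

```bash
python3 -m pendant '[[[0,0.1,0,0,0,0,0],[0,0.2,0,0,0,0,0],[0,0.25,0,0,0,0,0],[0,0.25,0,0,0,0,0]]]'; python3 -m pendant '[[[0,0,0,0,0,0,4],[0,0,0,0,0,0,4],[0,0,0,0,0,0,4],[0,0,0,0,0,0,4],[0,-3,0,0,0,0,4],[0,-8,0,0,0,0,4],[0,-13,0,0,0,0,4],[0,-15,-4,0,0,0,4],[0,-15,-9,0,0,0,4],[0,-15,-14,0,0,0,4],[0,-15,-19,0,0,0,4],[0,-15,-23,0,0,0,4],[0,-15,-23,0,0,0,4]]]'; python3 - <<'E'
from h import *
d=cam("top"); w=world(d)
for y0,y1 in((-.30,-.25),(-.355,-.305)):
    m=(w[...,2]>.18)&(w[...,2]<.26)&(w[...,0]>.47)&(w[...,0]<.66)&(w[...,1]<y1)&(w[...,1]>y0); q=w[m]
    print(len(q),np.percentile(q,[2,50,98],axis=0).round(4))
    t=q[q[:,2]>np.percentile(q[:,2],95)-.006]; print(cv2.minAreaRect((t[:,:2]*1000).astype(np.float32)))
s=np.sin(np.radians(20));c=np.cos(np.radians(20))
delta(.517,.2529+.1*s,.1093+.1*c,yaw=179.5,tilt=20,grasp=True)
E
```

```text
time: 19.5
tool_pos: [0.5621, -0.2742, 0.1677]
tool_rot: [-1.568, -0.001, -3.115]
contact_force: [-3.5, 2.0, 7.1]
opening: 0.016
time: 20.8
tool_pos: [0.5559, -0.0393, 0.316]
tool_rot: [-1.57, -0.002, -3.109]
contact_force: [0.7, 0.2, 0.8]
opening: 0.0401
234 [[ 0.5174 -0.2779  0.1813]
 [ 0.56   -0.2686  0.2091]
 [ 0.6026 -0.2624  0.2142]]
((561.1241455078125, -270.51763916015625), (83.3946533203125, 15.05016040802002), 0.08801774680614471)
243 [[ 0.5158 -0.3335  0.1818]
 [ 0.5581 -0.3236  0.2093]
 [ 0.6014 -0.3179  0.2152]]
((561.0140991210938, -326.15399169921875), (81.10993194580078, 15.696622848510742), 2.212806463241577)
[2.89, 12.96, -32.37] [0.347, 0.039, -0.001] n>= 7
```

Both slices are seated. Slice C next.

```bash
python3 -m pendant '[[[0.3,2,-5,0.05,0,0,4],[2.5,11,-28,0.347,0.03,0,4],[2.5,11,-28,0.347,0.039,-0.001,4],[2.5,11,-28,0.347,0.039,-0.001,4],[2.5,11,-28,0.347,0.039,-0.001,4],[2.5,11,-28,0.347,0.039,-0.001,4],[2.9,13,-32.6,0.347,0.036,0,4],[2.9,13,-32.6,0.347,0.036,0,4],[2.9,13,-32.6,0.347,0.036,0,4],[2.9,13,-32.6,0.347,0.036,0,4],[2.9,13,-32.6,0.347,0.036,0,4]]]'; python3 - <<'E'
from h import *
d=cam("top"); w=world(d)
q=w[(w[...,0]>.46)&(w[...,0]<.595)&(w[...,1]>.20)&(w[...,1]<.34)&(w[...,2]>.122)&(w[...,2]<.14)]
print(len(q),np.percentile(q,[1,99],axis=0).round(3))
delta(.517,.2529,.1093,yaw=179.5,tilt=20,grasp=True)
E
```

```text
time: 21.95
tool_pos: [0.5192, 0.2791, 0.1859]
tool_rot: [-1.222, 0.005, 3.131]
contact_force: [0.2, -0.6, -0.6]
opening: 0.0398
158 [[0.476 0.248 0.122]
 [0.558 0.266 0.135]]
[0.22, 9.98, -0.14] [0.0, -0.003, -0.001] n>= 2
```

```bash
python3 -m pendant '[[[0.2,4,-0.1,0,0,0,4],[0.2,7.5,-0.1,0,0,0,4],[0.2,9.5,-0.1,0,0,0,4],[0.2,10,-0.1,0,0,0,4],[0.2,10,-0.1,0,0,0,4],[0.2,10,-0.1,0,0,0,0],[0.2,10,-0.1,0,0,0,0],[0.2,10,-0.1,0,0,0,0],[0.2,10,-0.1,0,0,0,0],[0.2,10,-0.1,0,0,0,0],[0.2,8.5,-0.1,0,0,0,0],[0.2,6,-0.1,0,0,0,0],[0.2,3,-0.1,0,0,0,0],[0.2,0,-0.1,0,0,0,0],[0.2,-3,-0.1,0,0,0,0],[0.2,-6,-0.1,0,0,0,0],[0.2,-8,-0.1,0,0,0,0]]]' 12; python3 - <<'E'
from h import *
delta(.525,.1,.31,yaw=-178.4,grasp=True)
delta(.5607,-.218,.30,yaw=-178.4,grasp=True)
E
```

```text
time: 23.7
tool_pos: [0.5163, 0.3104, 0.262]
tool_rot: [-1.224, 0.006, 3.134]
contact_force: [-0.2, -0.2, -1.2]
opening: 0.0161
[-1.05, 4.41, 20.77] [-0.347, -0.036, 0.0] n>= 5
[-4.86, 16.17, 50.3] [-0.347, -0.036, 0.0] n>= 11
```

```bash
python3 -m pendant '[[[-0.1,0.5,2,-0.05,0,0,0],[-0.2,1,5,-0.15,0,0,0],[-0.4,2,9,-0.25,-0.01,0,0],[-0.6,2.8,13,-0.347,-0.02,0,0],[-0.8,3.6,17,-0.347,-0.036,0,0],[-1.1,4.6,21.5,-0.347,-0.036,0,0],[-1.7,6.5,26,-0.347,-0.036,0,0],[-2.3,8.4,31,-0.347,-0.036,0,0],[-2.9,10.4,36,-0.347,-0.036,0,0],[-3.6,12.4,41,-0.347,-0.036,0,0],[-4.2,14.3,45.5,-0.347,-0.036,0,0],[-4.7,15.6,48.8,-0.347,-0.036,0,0],[-4.9,16.2,50.3,-0.347,-0.036,0,0],[-4.9,16.2,50.3,-0.347,-0.036,0,0],[-4.9,16.2,50.3,-0.347,-0.036,0,0]]]'; python3 - <<'E'
from h import *
delta(.5607,-.218,.1895,yaw=-178.4,grasp=True)
d2=cam("side"); W=world(d2)
g=status.observe()["tool_pos"]; print(g)
m=(abs(W[...,0]-g[0])<.075)&(abs(W[...,1]-g[1])<.04)&(W[...,2]>.19)&(W[...,2]<g[2]-.02); q=W[m]
print(len(q),np.percentile(q,[2,50,98],axis=0).round(4))
E
```

```text
time: 25.2
tool_pos: [0.5606, -0.2184, 0.2796]
tool_rot: [-1.57, -0.003, -3.115]
contact_force: [-0.1, 0.3, -0.9]
opening: 0.0158
[-0.05, 10.89, -0.05] [-0.001, -0.001, 0.003] n>= 3
[ 0.56063058 -0.21782897  0.27989866]
334 [[ 0.5112 -0.2248  0.2151]
 [ 0.5544 -0.2127  0.2378]
 [ 0.6052 -0.2078  0.2593]]
```

```bash
python3 -m pendant '[[[0,3,0,0,0,0,0],[0,5,0,0,0,0,0],[0,6,0,0,0,0,0],[0,7,0,0,0,0,0],[0,7.8,0,0,0,0,0],[0,7.8,0,0,0,0,0]]]'; python3 -m pendant '[[[0,1.5,0,0,0,0,0],[0,2.3,0,0,0,0,0],[0,2.8,0,0,0,0,0],[0,3.1,0,0,0,0,0],[0,3.3,0,0,0,0,0],[0,3.3,0,0,0,0,0]]]'
```

```text
time: 25.85
tool_pos: [0.5602, -0.2189, 0.2008]
tool_rot: [-1.569, -0.004, -3.114]
contact_force: [0.3, -2.8, -1.0]
opening: 0.0164
time: 26.45
tool_pos: [0.5604, -0.2195, 0.1691]
tool_rot: [-1.569, -0.002, -3.115]
contact_force: [0.8, -0.4, -0.0]
opening: 0.0161
```

```bash
python3 -m pendant '[[[0,0.1,0,0,0,0,0],[0,0.2,0,0,0,0,0],[0,0.25,0,0,0,0,0],[0,0.25,0,0,0,0,0],[0,0.25,0,0,0,0,4],[0,0.25,0,0,0,0,4],[0,0.25,0,0,0,0,4],[0,0.25,0,0,0,0,4],[0,-3,0,0,0,0,4],[0,-7,0,0,0,0,4],[0,-11,0,0,0,0,4],[4,-11,-2,0,0,0,4],[9,-11,-6,0,0,0,4],[12,-11,-10,0,0,0,2],[12,-11,-15,0,0,0,0],[12,-11,-20,0,0,0,0],[12,-11,-20,0,0,0,0]]]'; python3 - <<'E'
from h import *
d=cam("top"); w=world(d); np.save("top3.npy",w)
for y0,y1 in((-.245,-.195),(-.30,-.25),(-.355,-.305)):
    m=(w[...,2]>.18)&(w[...,2]<.26)&(w[...,0]>.47)&(w[...,0]<.66)&(w[...,1]<y1)&(w[...,1]>y0); q=w[m]
    print(len(q),np.percentile(q,[2,50,98],axis=0).round(4))
m=np.zeros(w.shape[:2],bool); m[225:250,330:360]=1
m&=(w[...,2]>.14)&(w[...,2]<.158)&(w[...,0]<.472); q=w[m]; print("pad",len(q),np.percentile(q,[3,50,97],axis=0).round(4))
save(cv2.resize(d["image"][130:290,200:410],(0,0),fx=3.8,fy=3.7,interpolation=2),"toast3.png")
delta(.437,-.304,.20,yaw=-178.4)
E
```

```text
time: 28.15
tool_pos: [0.4343, -0.019, 0.2791]
tool_rot: [-1.57, -0.002, -3.111]
contact_force: [0.0, -0.2, 0.1]
opening: 0.0127
215 [[ 0.5138 -0.2243  0.1819]
 [ 0.5554 -0.2152  0.2095]
 [ 0.6007 -0.2078  0.2149]]
234 [[ 0.5173 -0.2778  0.1817]
 [ 0.5604 -0.2686  0.2091]
 [ 0.6029 -0.2622  0.2145]]
246 [[ 0.5162 -0.3337  0.1813]
 [ 0.5575 -0.3235  0.2091]
 [ 0.6019 -0.3178  0.2151]]
pad 212 [[ 0.4261 -0.3248  0.1459]
 [ 0.444  -0.3033  0.1521]
 [ 0.4667 -0.2828  0.1565]]
[0.63, 7.94, 28.44] [-0.001, 0.003, 0.002] n>= 6
```

View pics/toast3.png

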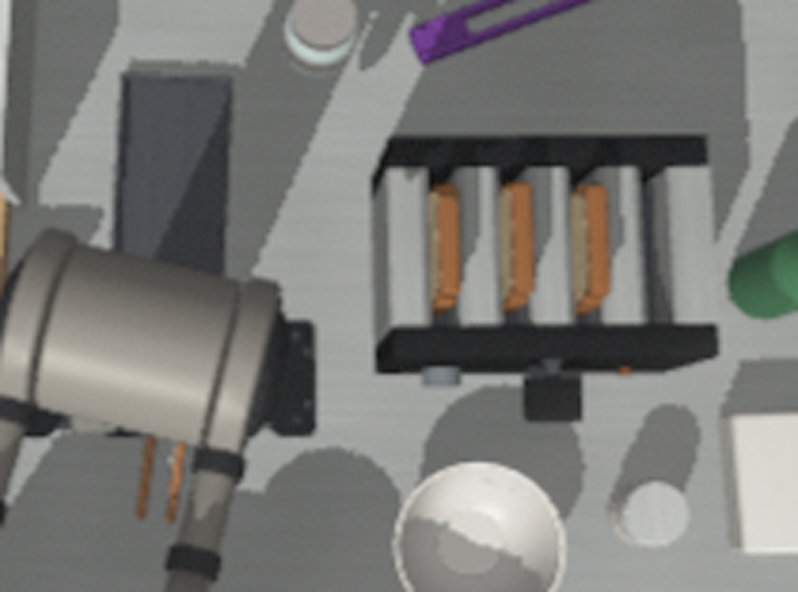

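The crop shows three slices upright in slots 2–4, all with tops at the same height, and the lever pad at (552,398). Going to press the lever.

```bash
python3 -m pendant '[[[0.2,0,5,0,0,0,0],[0.6,0,10,0,0,0,0],[0.6,2,15,0,0,0,0],[0.6,4,20,0,0,0,0],[0.6,6,25,0,0,0,0],[0.6,7.8,28.4,0,0,0,0],[0.6,7.9,28.4,0,0,0,0],[0.6,7.9,28.4,0,0,0,0],[0.6,7.9,28.4,0,0,0,0]]]' 20; python3 -m pendant '[[[0,2.5,0,0,0,0,0],[0,4.2,0,0,0,0,0],[0,5,0,0,0,0,0],[0,6,0,0,0,0,0],[0,7,0,0,0,0,0],[0,8,0,0,0,0,0],[0,8.6,0,0,0,0,0],[0,9,0,0,0,0,0],[0,9.2,0,0,0,0,0],[0,9.2,0,0,0,0,0]]]'
```

```text
time: 29.1
tool_pos: [0.4366, -0.307, 0.2005]
tool_rot: [-1.569, -0.003, -3.115]
contact_force: [-0.8, 0.3, 0.3]
opening: 0.0001
time: 30.1
tool_pos: [0.4365, -0.3071, 0.1082]
tool_rot: [-1.569, -0.003, -3.115]
contact_force: [0.2, -0.1, 0.9]
opening: 0.0007
```

Lift off, then move over towards the drawer front and check the lever.

```bash
python3 -m pendant '[[[0,-3,0,0,0,0,0],[0,-8,0,0,0,0,0],[0,-13,0,0,0,0,0],[0.5,-15,-5,0,0,0,0],[1,-15,-10,0,0,0,0],[2,-15,-15,0,0,0,0],[3,-15,-20,0,0,0,0],[4,-15,-25,0,0,0,0],[5,-15,-30,0,0,0,0],[5.5,-15,-35,0,0,0,0],[6,-15,-40,0,0,0,0],[6,-15,-45,0,0,0,0],[6,-14,-50,0,0,0,0],[6,-13,-55,0,0,0,0],[6,-12,-57.5,0,0,0,0],[6,-12,-57.5,0,0,0,0],[6,-12,-57.5,0,0,0,0]]]'; python3 - <<'E'
from h import *
d=cam("top"); w=world(d); im=d["image"].astype(int)
m=np.zeros(w.shape[:2],bool); m[220:252,330:362]=1
m&=(w[...,2]>.08)&(w[...,2]<.158)&(w[...,0]<.468); q=w[m]; print("pad",len(q),np.percentile(q,[3,50,97],axis=0).round(4))
m=(w[...,0]>.5)&(w[...,0]<.62)&(w[...,1]<-.19)&(w[...,1]>-.36)&(w[...,2]<.3); print("max z over toaster",np.percentile(w[m][:,2],[50,99]).round(4))
m=(w[...,2]>.10)&(w[...,2]<.13)&(w[...,0]<.43)&(w[...,0]>.3)&(w[...,1]>.18)&(w[...,1]<.36); q=w[m]; print("handle",len(q),np.percentile(q,[3,50,97],axis=0).round(4) if len(q) else 0)
delta(.36,.272,.25); s=status.observe(); print(s["tool_pos"])
m=np.zeros(w.shape[:2],bool); m[200:285,215:270]=1
m&=(im[...,0]-im[...,2]>35)&(w[...,2]>.01)&(w[...,2]<.03); t=w[m]; r=cv2.minAreaRect((t[:,:2]*1000).astype(np.float32)); print("tongs",r)
E
```

```text
time: 31.8
tool_pos: [0.3611, 0.2667, 0.2272]
tool_rot: [-1.568, -0.003, -3.113]
contact_force: [0.2, -0.0, 0.2]
opening: 0.0004
pad 186 [[ 0.4281 -0.3252  0.1017]
 [ 0.4459 -0.3045  0.1074]
 [ 0.4644 -0.2835  0.1121]]
max z over toaster [0.1636 0.1697]
handle 128 [[0.4008 0.2199 0.1175]
 [0.409  0.281  0.1222]
 [0.4291 0.3297 0.1266]]
[0.14, -2.25, -0.6] [-0.002, 0.027, 0.002] n>= 1
[0.36145966 0.26602492 0.22748983]
tongs ((427.606201171875, -5.410165786743164), (30.430362701416016, 176.56768798828125), 84.02725219726562)
```

The lever is down: the pad is at 0.107 m and the slices are level with the toaster top. Now I push the drawer shut.

```bash
python3 -m pendant '[[[0.1,4,-0.5,0,0.027,0,0],[0.1,8,-0.6,0,0.027,0,0],[0.1,11,-0.6,0,0.027,0,0],[0.1,12.5,-0.6,0,0.027,0,0],[-1,12.5,-0.6,0,0.027,0,0],[-2.2,12.5,-0.6,0,0.027,0,0],[-3.5,12.5,-0.6,0,0.027,0,0],[-5.5,12.5,-0.6,0,0.027,0,0],[-8,12.5,-0.6,0,0.027,0,0],[-10.5,12.5,-0.6,0,0.027,0,0],[-13,12.5,-0.6,0,0.027,0,0],[-15,12.5,-0.6,0,0.027,0,0],[-16.5,12.5,-0.6,0,0.027,0,0],[-17.5,12.5,-0.6,0,0.027,0,0],[-18.2,12.5,-0.6,0,0.027,0,0],[-18.6,12.5,-0.6,0,0.027,0,0],[-18.6,12.5,-0.6,0,0.027,0,0]]]' 20; python3 -m pendant '[[[-0.3,0,0,0,0,0,0],[-0.5,0,0,0,0,0,0],[-0.5,0,0,0,0,0,0]]]'
```

```text
time: 33.55
tool_pos: [0.5475, 0.2772, 0.102]
tool_rot: [-1.569, -0.001, 3.141]
contact_force: [0.5, 0.3, -0.2]
opening: 0.0006
time: 33.85
tool_pos: [0.5503, 0.2773, 0.1018]
tool_rot: [-1.568, -0.006, 3.142]
contact_force: [-6.0, 0.2, 4.2]
opening: 0.0002
```

```bash
python3 -m pendant '[[[-0.2,0,0,0,0,0,0],[-0.4,0,0,0,0,0,0],[-0.4,0,0,0,0,0,0],[-0.4,0,0,0,0,0,0]]]'
```

```text
time: 34.25
tool_pos: [0.5504, 0.2773, 0.1018]
tool_rot: [-1.567, -0.014, -3.141]
contact_force: [-19.5, -1.4, 12.0]
opening: 0.0004
```

The drawer is against its stop: the reaction is 20 N and the tool no longer advances. Backing off, raising and clearing the view.

```bash
python3 -m pendant '[[[1,0,0,0,0,0,0],[3,0,0,0,0,0,0],[6,-3,0,0,0,0,0],[8,-8,0,0,0,0,0],[10,-13,0,0,0,0,0],[12,-17,0,0,0,0,4],[12,-18,-4,0,0,0,6],[12,-18,-4,0,0,0,6],[12,-18,-4,0,0,0,6]]]' ; python3 - <<'E'
from h import *
d=cam("top"); w=world(d); im=d["image"]; I=im.astype(int); np.save("top4.npy",w)
for u in(145,155,165): print(u,[tuple((w[v,u]*1000).round().astype(int).tolist()) for v in range(179,196,1) if w[v,u,2]>.09])
save(cv2.resize(im[120:300,120:290],(0,0),fx=3.3,fy=3.3,interpolation=2),"t4.png")
m=np.zeros(w.shape[:2],bool); m[200:285,215:270]=1
m&=(I[...,0]-I[...,2]>35)&(w[...,2]>.01)&(w[...,2]<.03); t=w[m]; print("tongs",m.sum(),cv2.minAreaRect((t[:,:2]*1000).astype(np.float32)))
d2=cam("side"); W=world(d2); save(d2["image"],"s4.png"); J=d2["image"].astype(int)
m=(abs(W[...,0]-.43)<.14)&(abs(W[...,1])<.07)&(J[...,0]-J[...,2]>35)&(W[...,2]>.01)&(W[...,2]<.03); t=W[m]; print("tongs side",m.sum(),cv2.minAreaRect((t[:,:2]*1000).astype(np.float32)))
# tray walls
m=(abs(w[...,0]-.63)<.14)&(abs(w[...,1])<.075)&(w[...,2]>.0125)&(w[...,2]<.03)&(I.sum(2)<230); t=w[m]; print("tray top",m.sum(),cv2.minAreaRect((t[:,:2]*1000).astype(np.float32)))
m=(abs(W[...,0]-.63)<.14)&(abs(W[...,1])<.075)&(W[...,2]>.0125)&(W[...,2]<.022)&(J.sum(2)<260); t=W[m]; print("tray side",m.sum(),np.percentile(t,[1,99],axis=0),cv2.minAreaRect((t[:,:2]*1000).astype(np.float32)))
E
```

```text
time: 35.15
tool_pos: [0.4361, 0.318, 0.2819]
tool_rot: [-1.569, -0.002, -3.14]
contact_force: [-0.4, -0.8, -0.1]
opening: 0.0277
145 [(604, 295, 142), (602, 296, 139), (602, 301, 121), (603, 307, 102), (570, 298, 124), (568, 298, 122), (565, 298, 121), (562, 300, 116)]
155 [(605, 265, 141), (602, 265, 140), (602, 269, 125), (603, 274, 106), (572, 268, 120), (568, 267, 122), (565, 267, 124), (562, 267, 123)]
165 [(605, 233, 146), (602, 233, 145), (602, 237, 129), (601, 240, 116), (602, 245, 97), (568, 235, 130), (566, 237, 121), (563, 237, 118)]
tongs 270 ((427.70013427734375, -5.295412063598633), (30.775257110595703, 176.77659606933594), 84.07794952392578)
tongs side 340 ((426.07373046875, -6.023502349853516), (35.68377685546875, 180.04283142089844), 83.88032531738281)
tray top 131 ((616.8243408203125, -21.481658935546875), (87.92304229736328, 242.86981201171875), 77.6458740234375)
tray side 205 [[ 0.49076322 -0.05323527  0.01254921]
 [ 0.70530059  0.05073405  0.02154175]] ((601.0078125, -1.6771202087402344), (105.81742095947266, 221.7943115234375), 88.8768081665039)
```

View pics/t4.png

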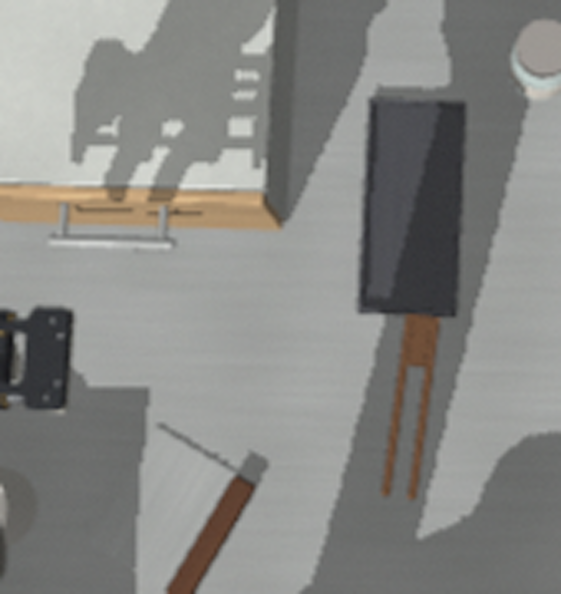

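The crop shows the drawer flush, with the handle back at its starting x. The tongs run from (420,318) to (400,495), right up against the tray's near edge. The tray corners are at (359,312), (456,317), (465,98) and (375,92). I work out the tray pose from these corners.

```bash
python3 - <<'E'
from h import *
d=cam("top"); T=np.linalg.inv(d["camera_from_world"])
def px(u,v,z):
    r=T[:3,:3]@np.array([(u-d["cx"])/d["fx"],-(v-d["cy"])/d["fy"],-1]); o=T[:3,3]; return (o+r*(z-o[2])/r[2])[:2]*1000
for n,a,b in(("nl",359,312),("nr",456,317),("fr",465,99),("fl",373,97)):
    u,v=120+a/3.3-.5,120+b/3.3-.5; print(n,u,v,px(u,v,.016).round(1),px(u,v,.004).round(1))
w=world(d); 
# profile along x through tray and across y
for y0 in(-.02,.0,.02):
    m=(abs(w[...,1]-y0)<.0025)&(w[...,0]>.48)&(w[...,0]<.77); q=w[m]; q=q[np.argsort(q[:,0])]; print(y0,[(int(1000*a),int(1000*c)) for a,_,c in q if not .545<a<.71])
for x0 in(.58,.66):
    m=(abs(w[...,0]-x0)<.0025)&(abs(w[...,1])<.075); q=w[m]; q=q[np.argsort(q[:,1])]; print(x0,[(int(1000*b),int(1000*c)) for _,b,c in q if abs(b)>.03])
delta(.425,-.0055,.15,yaw=174); delta(.425,-.0055,.029,yaw=174,grasp=True)
E
```

```text
nl 228.2878787878788 214.04545454545456 [518.5  49.6] [519.9  50.7]
nr 257.6818181818182 215.56060606060606 [515.8 -47.1] [517.2 -47. ]
fr 260.4090909090909 149.5 [740.  -50.6] [743.4 -50.5]
fl 232.53030303030303 148.8939393939394 [740.   43.5] [743.5  44.5]
-0.02 [(480, 20), (483, 18), (487, 17), (490, 20), (493, 18), (496, 18), (500, 20), (500, 18), (503, 22), (503, 15), (506, 22), (507, 16), (510, 19), (510, 18), (513, 21), (513, 16), (518, 4), (518, 0), (520, 18), (520, 12), (524, 6), (525, 0), (528, 6), (528, 2), (531, 10), (531, 5), (534, 5), (535, 3), (537, 7), (538, 5), (541, 7), (541, 3), (712, 5), (716, 3), (720, 3), (721, 0), (721, 11), (723, 4), (726, 7), (726, 5), (729, 7), (731, 1), (733, 5), (734, 3), (736, 7), (736, 19), (737, 16), (745, 1), (745, 0), (747, 7), (749, 0), (753, 0), (753, -3), (755, 3), (755, 1), (758, 4), (759, 0), (763, 0), (763, 0), (766, 2), (766, 1), (769, 2), (769, 1)]
0.0 [(480, 17), (483, 18), (486, 21), (489, 20), (492, 21), (496, 18), (499, 18), (502, 19), (506, 18), (508, 26), (512, 20), (515, 20), (516, 16), (519, 19), (520, 14), (524, 6), (
[... 1234 characters left out ...]
36, 6), (-36, 6), (-33, 7), (30, 7), (30, 0), (33, 5), (33, 2), (36, 9), (40, 6), (40, 2), (43, 3), (47, 3), (49, 19), (49, 17), (53, 3), (54, -5), (57, -1), (58, -5), (60, 2), (60, -1), (64, 0), (64, -1), (67, 1), (70, 8), (74, -4)]
0.66 [(-74, 0), (-71, 5), (-68, 4), (-64, 0), (-61, 2), (-57, -2), (-57, 0), (-54, -1), (-54, 2), (-51, 0), (-47, 14), (-44, 0), (-44, 6), (-40, 2), (-37, 7), (-37, 1), (-34, 4), (-34, 6), (-30, 7), (30, 1), (32, 7), (36, 3), (40, 1), (43, 6), (46, 7), (46, 7), (48, 20), (48, 18), (53, -1), (57, -1), (60, 2), (63, 3), (64, -2), (64, -5), (66, 4), (70, 0), (74, -2)]
[1.04, 13.2, 32.18] [-0.004, 0.104, 0.004] n>= 7
[0.98, 27.18, 32.14] [-0.004, 0.104, 0.004] n>= 9
```

```bash
python3 -m pendant '[[[0,2,5,0,0.05,0,5],[0,4,10,0,0.104,0,5],[0,6,15,0,0.104,0,5],[0,8,20,0,0.104,0,5],[0,10,25,0,0.104,0,5],[-0.1,12,29,0,0.104,0,5],[-0.15,13.2,32.2,0,0.104,0,5],[-0.15,13.2,32.2,0,0.104,0,5],[-0.15,13.2,32.2,0,0.104,0,5],[-0.15,13.2,32.2,0,0.104,0,5]]]'; python3 - <<'E'
from h import *
delta(.437,-.007,.006,yaw=174)
d=cam("side"); W=world(d); J=d["image"].astype(int)
m=(abs(W[...,0]-.43)<.14)&(abs(W[...,1])<.07)&(J[...,0]-J[...,2]>35)&(W[...,2]>.01)&(W[...,2]<.03); t=W[m]; print("tongs side",m.sum(),cv2.minAreaRect((t[:,:2]*1000).astype(np.float32)))
E
```

```text
time: 36.3
tool_pos: [0.4374, -0.0045, 0.1507]
tool_rot: [-1.569, -0.003, 3.037]
contact_force: [-0.3, -0.1, -0.6]
opening: 0.0501
[-0.03, 14.47, 0.22] [-0.002, 0.0, 0.003] n>= 3
tongs side 317 ((425.5172119140625, -6.906463623046875), (38.63542556762695, 179.64715576171875), 84.24909210205078)
```

Descend, grip and lift.

```bash
python3 -m pendant '[[[0,4,0.2,0,0,0,5],[0,8,0.2,0,0,0,5],[0,12,0.2,0,0,0,5],[0,14,0.2,0,0,0,5],[0,14.4,0.2,0,0,0,5],[0,14.4,0.2,0,0,0,5],[0,14.4,0.2,0,0,0,0],[0,14.4,0.2,0,0,0,0],[0,14.4,0.2,0,0,0,0],[0,14.4,0.2,0,0,0,0],[0,14.4,0.2,0,0,0,0],[0,13.5,0.2,0,0,0,0],[0,11,0.2,0,0,0,0],[0,8,0.2,0,0,0,0],[0,6,0.2,0,0,0,0],[0,6,0.2,0,0,0,0]]]' 18; python3 - <<'E'
from h import *
delta(.640,-.0005,.10,yaw=179)
E
```

```text
time: 37.95
tool_pos: [0.4387, -0.0073, 0.0935]
tool_rot: [-1.568, 0.004, 3.037]
contact_force: [-0.1, -0.7, -1.2]
opening: 0.0337
[-19.95, -0.59, -2.77] [-0.003, -0.087, -0.003] n>= 5
```

```bash
python3 -m pendant '[[[-2,-0.3,-0.3,0,-0.02,0,0],[-6,-0.6,-0.8,0,-0.05,0,0],[-10,-0.6,-1.5,0,-0.087,0,0],[-14,-0.6,-2,0,-0.087,0,0],[-18,-0.6,-2.6,0,-0.087,0,0],[-20,-0.6,-2.8,0,-0.087,0,0],[-20,-0.6,-2.8,0,-0.087,0,0],[-20,-0.6,-2.8,0,-0.087,0,0]]]'; python3 - <<'E'
from h import *
delta(.640,-.0005,.0115,yaw=179)
d=cam("side"); W=world(d); J=d["image"].astype(int)
m=(abs(W[...,0]-.63)<.13)&(abs(W[...,1])<.05)&(J[...,0]-J[...,2]>35)&(W[...,2]>.06)&(W[...,2]<.13); t=W[m]; print("tongs held",m.sum(),np.percentile(t,[2,50,98],axis=0).round(3) if len(t) else 0, cv2.minAreaRect((t[:,:2]*1000).astype(np.float32)) if len(t) else 0)
E
```

```text
time: 38.75
tool_pos: [0.6376, 0.0002, 0.0946]
tool_rot: [-1.569, -0.006, 3.124]
contact_force: [-0.2, 0.4, -0.8]
opening: 0.0338
[-0.29, 8.31, 0.05] [-0.002, 0.0, 0.006] n>= 2
tongs held 219 [[ 0.538 -0.013  0.09 ]
 [ 0.584 -0.007  0.101]
 [ 0.644  0.019  0.109]] ((592.9912109375, 2.3411941528320312), (33.863563537597656, 115.43891906738281), 87.19072723388672)
```

```bash
python3 -m pendant '[[[0,4,0,0,0,0,0],[0,6.5,0,0,0,0,0],[0,7.7,0,0,0,0,0],[0,8.1,0,0,0,0,0],[0,8.3,0,0,0,0,0],[0,8.3,0,0,0,0,0]]]'; python3 -m pendant '[[[0,0,0,0,0,0,3.9],[0,0,0,0,0,0,3.9],[0,0,0,0,0,0,3.9],[0,0,0,0,0,0,3.9],[0,-2,0,0,0,0,3.9],[0,-6,0,0,0,0,3.9],[0,-11,0,0,0,0,3.9],[0,-16,0,0,0,0,3.9],[5,-20,0,0,0,0,3.9],[10,-22,0,0,0,0,3.9],[15,-24,3,0,0,0,3.9],[20,-24,8,0,0,0,3.9],[22,-24,13,0,0,0,3.9],[22,-24,18,0,0,0,3.9],[22,-24,22,0,0,0,3.9],[22,-24,22,0,0,0,3.9],[22,-24,22,0,0,0,3.9]]]'; python3 - <<'E'
from h import *
d=cam("top"); w=world(d); im=d["image"]; I=im.astype(int)
m=(abs(w[...,0]-.63)<.15)&(abs(w[...,1])<.07)&(I[...,0]-I[...,2]>30)&(w[...,2]>.005)&(w[...,2]<.05); t=w[m]; print("tongs",m.sum(),np.percentile(t[:,2],[3,50,97]).round(3),cv2.minAreaRect((t[:,:2]*1000).astype(np.float32)))
p=np.zeros(w.shape[:2],bool); p[220:252,330:362]=1
p&=(w[...,2]>.08)&(w[...,2]<.158)&(w[...,0]<.468); print("pad z",np.median(w[p][:,2]))
print("handle x",[(w[v,155]*1000).round() for v in(191,192,193)])
save(im,"topF.png")
w0=np.load("top0.npy")
for n,(u0,u1,v0,v1) in dict(jar=(270,298,120,152),bowl=(300,352,253,303),mug=(90,130,255,295),scr=(160,200,245,305),but=(388,420,238,282),bot=(385,430,185,220),salt=(360,384,258,282)).items():
    a=w0[v0:v1,u0:u1,2];b=w[v0:v1,u0:u1,2]; print(n,np.mean(abs(a-b)>.012).round(3))
E
```

```text
time: 39.4
tool_pos: [0.6393, -0.0001, 0.0142]
tool_rot: [-1.568, -0.001, 3.124]
contact_force: [0.6, 0.1, -0.6]
opening: 0.0336
time: 41.1
tool_pos: [0.4147, -0.2191, 0.2543]
tool_rot: [-1.567, -0.002, 3.119]
contact_force: [0.5, 1.5, 0.3]
opening: 0.0388
tongs 366 [0.006 0.024 0.029] ((629.37158203125, 2.331836700439453), (35.07233810424805, 180.94223022460938), 88.48853302001953)
pad z nan
handle x [array([571., 267., 124.]), array([567., 266., 128.]), array([565., 266., 126.])]
jar 0.002
bowl 0.38
mug 0.002
scr 0.002
but 0.001
bot 0.0
salt 0.266
  return _methods._mean(a, axis=axis, dtype=dtype,
  ret = ret.dtype.type(ret / rcount)
```

View pics/topF.png

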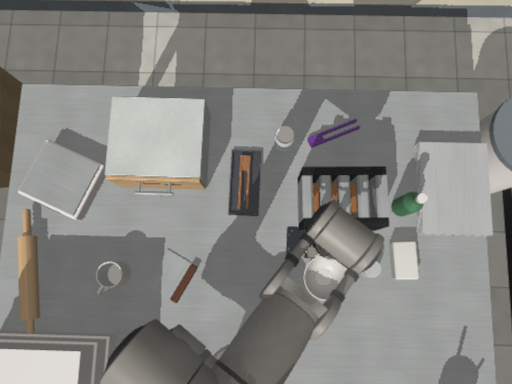

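The tongs lie flat in the tray at (244,182), tops at 0.024 m, and the drawer is shut. The arm hides the pad and bowl, so I move it clear for a last numeric check.

```bash
python3 -m pendant '[[[0,-2,-5,0,0,0,3.9],[0,-4,-10,0,0,0,3.9],[0,-4,-15,0,0,0,3.9],[0,-4,-20,0,0,0,3.9],[0,-4,-25,0,0,0,3.9],[0,-4,-30,0,0,0,3.9],[0,-4,-34,0,0,0,3.9],[0,-4,-34,0,0,0,3.9]]]'; python3 - <<'E'
from h import *
d=cam("top"); w=world(d); I=d["image"].astype(int)
p=np.zeros(w.shape[:2],bool); p[220:252,330:362]=1
p&=(w[...,2]>.08)&(w[...,2]<.158)&(w[...,0]<.468); print("pad z",np.median(w[p][:,2]))
m=(w[...,0]>.5)&(w[...,0]<.62)&(w[...,1]<-.19)&(w[...,1]>-.36)&(I[...,0]-I[...,2]>35); print("slices z",m.sum(),np.percentile(w[m][:,2],[2,50,99]).round(4))
w0=np.load("top0.npy")
for n,(u0,u1,v0,v1) in dict(bowl=(300,352,253,303),salt=(360,384,258,282),purple=(300,365,110,155)).items():
    print(n,np.mean(abs(w0[v0:v1,u0:u1,2]-w[v0:v1,u0:u1,2])>.012).round(3))
m=(abs(w[...,0]-.63)<.15)&(abs(w[...,1])<.07)&(I[...,0]-I[...,2]>30)&(w[...,2]>.005)&(w[...,2]<.05); t=w[m]; print("tongs",m.sum(),cv2.minAreaRect((t[:,:2]*1000).astype(np.float32)))
E
```

```text
time: 41.95
tool_pos: [0.4199, 0.1306, 0.2934]
tool_rot: [-1.571, -0.003, 3.133]
contact_force: [0.5, -1.2, -0.0]
opening: 0.039
pad z 0.10733552738077234
slices z 527 [0.1266 0.1646 0.1706]
bowl 0.0
salt 0.003
purple 0.003
tongs 357 ((628.9974365234375, 2.170595169067383), (35.1617317199707, 180.2738800048828), 88.97042083740234)
```

All checks pass. Handing in.

```bash
python3 -c "
from h import *
print(robot.hand_in())"
```

```text
the job is handed in; nothing more can be done
None
```

The toast batch is done and handed in at about 42 s of the 210 s allowed. There were three slices in the drawer, and they now stand upright in slots 2, 3 and 4 of the toaster.

My last checks before hand-in:
- **Slices:** before the lever was pressed, all three tops stood at about 0.21 m, which is fully seated. After pressing, they are level with the toaster's top, at about 0.165 m.
- **Lever:** the pad stays down by itself at 0.107 m, which is the full 45 mm of travel.
- **Drawer:** pushed against its stop with about 20 N, and the front board and handle are back at their starting positions.
- **Tongs:** lying flat in the tray and centred, with their tops at 0.024 m. They had moved about 1 cm and turned about 4° during the run, so I measured them again before picking them up.
- **Everything else:** depth comparison with the first picture shows no change for the jar, bowl, mug, salt can, bottle, dough scraper, butter dish or purple tongs.

No final check failed. In one earlier view the arm hid the bowl, salt can and lever pad. I moved it clear and measured again, and all three were fine.

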